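# Unstack a vial and set the spacer plate aside

## Task

Unpack the vial carrier: first lift the single vial off the spacer plate on top of the carrier and stand it upright in the steel tray, clear of the vial already there. Then lift the bare spacer plate off the carrier and lay it squarely and flat on the pile of spacer plates. Set both down gently and let go, and leave the vial in the tray and the vial standing on the desk as they are.

Things in the scene. Friction and masses are not known exactly. Their poses are not given: they have to be found in the camera images.
- top_vial_center (a point): centre (half-way up) of the loose white medicine vial that stands upright on the spacer plate, the one to move: a cylinder 22 mm in diameter over its lower 38 mm, with a narrower cap, 47 mm tall in all; its foot is 23.5 mm below this point. z is the vial's axis. It stands on the long centre line of the plate, up to 30 mm from the plate's middle. All vials in the scene look alike.
- spacer_center (a point): centre of the loose dark grey plastic spacer plate that lies across the top of the carrier: 130 mm long along x, 50 mm wide along y, 8 mm thick along z, a plain flat plate with a 10 mm hole near each end; about 0.08 kg. It lies loose on the carrier's posts, and can be gripped across its 50 mm width at its middle: beside and below its long edges there is nothing.
- carrier_top (a point): point on the carrier's middle at the level of its post tops, where the plate's underside rests, 60 mm above the desk. The carrier is a fixed white plastic foot 130 x 50 x 10 mm (x, y, z; directly below the plate) with four 11 mm posts at its corners, and three fixed vials of the lower layer in a row along x between the posts (each 22 mm in diameter, tops 60 mm above the desk at most, just under the plate).
- pile_top (a point): middle of the upper face of the pile of spacer plates already set aside: three plates of the same kind and size (130 mm along x, 50 mm along y, 8 mm thick), lying flat on the desk and fixed; this point is 24 mm above the desk. The plate goes on top of it with its long side along the pile's x, either way round.
- tray_floor (a point): middle of the inner floor of the shallow fixed steel tray, 4 mm above the desk. Outside 170 mm along x, 120 mm along y, 18 mm high; walls 4 mm thick, so that the rim stands 14 mm above this floor.
- tray_vial_center (a point): centre of the vial, like the others, that already stands loose in the half of the tray towards the tray's +x; to be left alone.
- desk_vial_center (a point): centre of the vial, like the others, that stands loose on the desk itself, farther from the robot than the carrier, tray and pile; to be left alone.
Mind the look-alikes: they are no part of the job. Of the things like the part that bears spacer_center, leave any that is yellow; of the rest the smaller one is meant.

How it is judged:
By the outcome, as a careful person would: the job done as asked, in the order asked, and still so for the second after the job is handed in, with the robot touching nothing.
It also fails if it takes over 58 s, if anything falls off the work surface, if the arm or the gripper's body presses on something with over 40 N, if the wrist force passes 120 N, or if a joint passes its speed limit or range.

## Robot

A 6-joint arm with a two-finger parallel gripper is mounted at the origin on a cart in front of the work surface, level with it; the furniture and walls round the work are solid. World frame = base frame: x ahead of the robot, y to its left, z up, the work surface at z = 0. Lengths are in mm, angles in rad, forces in N, time in s.
With the tool pointing down it reaches from about 350 to 875 mm from the base axis. Payload 4.2 kg.
Tool frame: the origin (TCP) lies on the mounting face of the last link; the fingertips stand 173 mm ahead of it and the grasp point (between the pads) lies grip_point_offset ahead of it (grip_point_offset is the distance from the TCP to the grasp point, in mm); z points along the fingers, y is the line along which they close (so a half turn about z gives the same grasp; the last joint's range is limited). The gripper opens to 85 mm and grips with 20 to 120 N. Pads are 22 mm wide; open, the fingers measure 114 mm over their backs; the gripper's body (76 mm by 85 mm) begins 54 mm behind the grasp point. The pads swing forward as they close: fully open they stand 13 mm farther back than shut.
Start: joints at [-0.888, 0.385, 0.008, 0, -1.194, -0.259], TCP at [257.03, -569.68, 404.712] pointing down, gripper open.
Joint ranges: [-3.14, 3.14], [-1.21, 2.06], [-1.07, 1.41], [-3.16, 2.05], [-2.99, -0.16], [-3.1, 3.1]. Speed limits (rad/s): [2.79, 2.79, 3.14, 3.14, 3.14, 3.14].

## Interface

Orientations are given as a unit quaternion [x, y, z, w].
In Python, from bench import read_state, get_image, job_done, recognise, place_of, grip_point_offset gives the robot as it stands. The module is installed in compiled form; this text tells all that it offers.
- The arm moves only by the tool carry_out, never from a script. Its arguments are lists of equal length, an entry for each row: "slide": the shift along the tool's x, y, z in m, a list of three; "roll": the turn about the tool's z in degrees; "claw": the finger opening in m, from 0 to 0.0854. A call has 1 to 8 rows; each row is the pose to reach, as a shift and turn from the pose commanded when the call began, along the tool's axes at that moment; what a row does not reach only later rows make up. A row lasts 1/8 s, in which the tool goes at most 62.5 mm and 10.7 degrees, less where a joint would pass 70% of its speed; a pose out of reach is approached as far as the arm can. A call with a gripper value outside its range is refused whole. The fingers move at their own pace and stop on an object; the grip force is fixed at half the most. Time passes only in rows, so rows that repeat a pose let the fingers close. It gives the time, the measured TCP pose, the force, the opening and the grip force at its end, in the units of the state.
- read_state(): the state, without advancing time (a new reading comes with each control period).
- get_image(name): name is "scene" or "top" or "wrist"; returns a dict with "img" (384x512x3 uint8, red, green, blue), "z_map" (384x512 float32, mm along the optical axis (not along the pixel's ray), 0 where there is no reading), "mtx" (3x3 intrinsics, pixels), "world_from_camera" (4x4, takes a point from camera to world coordinates); the wrist camera has in their place "T_tool_cam" (4x4, takes a point from camera to tool coordinates, whose origin is the TCP and whose axes are the flange's). Camera axes: x right, y up, looking along -z (the intrinsics and any distortion apply to the point x, -y, -z); pixel columns grow to the right and rows downward; lengths in mm; the calibration is good to about 2 mm. The wrist camera is an equidistant fisheye: a pixel r from the principal point sees the ray r / f radians off the axis. A picture is of the moment at which its call begins: read the wrist's pose just before it.
- job_done(): hands the job in; it is judged then, once.
Trained networks look in a picture, given as the dict that the camera call returned (one of the last four; its "shot" number tells which), for a name from the list of things; names that differ only in an ending like _2 or _b are one class to them, and where a whole thing is asked for, a point or a joint stands for the part that bears it (a point fixed in the world has none). Each returns a list of dicts, best first, with "conf" (0 to 1); they miss things now and then, are a little off and sometimes report something else, mostly with a low value. They report only what shows in the picture. A call takes as long as a camera call. They do not tell look-alikes from the thing itself.
- recognise(picture, thing): "at" ([column, row] in pixels, amid what is visible of it).
- place_of(picture, thing): "at" ([column, row] in pixels: a listed point, or the origin of a listed thing).
The state is a dict: "clock": time; "joints": joint angles; "joint_vel": joint speeds; "joint_efforts": joint torques, N m; "position": TCP position; "ee_rot": TCP orientation; "contact_force": force on the tool from outside, world axes, zero at the start; "wrist_torque": the same for the moment, N m; "gripper_width": finger opening in mm; "grasp_force": force on a finger pad.
Only numpy, scipy, OpenCV 4.12 (cv2) and the standard library are available. Lean on these libraries where they do the work, as an engineer would, in place of code of your own. Each camera call takes 0.05 s, during which the arm holds its last target. There are 200 camera calls.

## Working session

There is one attempt and no reset: what is moved stays moved. The work goes in short steps, Python scripts to look and compute and a tool call to move; the robot and the scene stay as the last step left them, time stands still between calls to the robot, and variables do not carry over. Pictures are saved under pics/ and viewed, at most 11 in all, crops included, and the job is handed in when it is done.

Besides the shell and the picture viewer there is one more tool, called after "Request:" as name([rows], argument=value, ...), one row to a line, values as JSON. carry_out: Moves the arm, as the interface text tells. Its arguments: {"type":"object","properties":{"slide":{"type":"array"},"roll":{"type":"array"},"claw":{"type":"array"}},"required":["slide","roll","claw"]}

```bash
mkdir -p pics
cat > h.py <<'E'
import numpy as np, cv2
from bench import *
def world(p,uv,z=None):
    """pixel -> world (scene/top); by depth, or on the plane of height z"""
    M=np.array(p["world_from_camera"]);K=np.array(p["mtx"]);u,v=uv
    d=np.array([(u-K[0,2])/K[0,0],-(v-K[1,2])/K[1,1],-1.])
    if z is None:
        w=p["z_map"][int(round(v))-1:int(round(v))+2,int(round(u))-1:int(round(u))+2]; w=w[w>0]
        return M[:3,:3]@(d*(np.median(w) if w.size else np.nan))+M[:3,3]
    r=M[:3,:3]@d; return M[:3,3]+r*(z-M[2,3])/r[2]
def cloud(p):
    M=np.array(p["world_from_camera"]);K=np.array(p["mtx"]);Z=p["z_map"]
    v,u=np.mgrid[:Z.shape[0],:Z.shape[1]]
    c=np.stack([(u-K[0,2])/K[0,0]*Z,-(v-K[1,2])/K[1,1]*Z,-Z],-1)
    w=c@M[:3,:3].T+M[:3,3]; w[Z<=0]=np.nan; return w
def save(p,n): cv2.imwrite("pics/"+n+".png",p["img"][...,::-1])
E
python3 - <<'E'
from h import *
np.set_printoptions(precision=1,suppress=True)
print(grip_point_offset,read_state())
Zs=dict(top_vial_center=91.5,spacer_center=64,carrier_top=60,pile_top=24,tray_floor=4,tray_vial_center=27.5,desk_vial_center=23.5)
ims=[]
for n in("top","scene"):
    p=get_image(n);ims.append(p["img"]);print(n,p.keys(),np.array(p["world_from_camera"]))
    for k,z in Zs.items():
        for d in place_of(p,k)[:4]: print(k,round(d["conf"],2),np.round(d["at"]),world(p,d["at"],z),world(p,d["at"]))
    np.savez(n,**{k:p[k] for k in("img","z_map","mtx","world_from_camera")})
    save(p,n)
E
```

```text
154.70000000000002 {'clock': 0.0, 'joints': array([-0.9,  0.4,  0. , -0. , -1.2, -0.3]), 'joint_vel': array([-0.,  0.,  0., -0.,  0., -0.]), 'joint_efforts': array([  0. , -39.2,  18.8,   4.2,  -0. ,   0. ]), 'position': array([ 257. , -569.5,  403.6]), 'ee_rot': array([-0.2,  1. ,  0. , -0. ]), 'contact_force': array([ 0.3, -0.5, -0.1]), 'wrist_torque': array([-0., -0., -0.]), 'grasp_force': 0.0, 'gripper_width': 85.12577683251443}
top dict_keys(['img', 'z_map', 'mtx', 'world_from_camera', 'shot']) [[   0.     1.    -0.1  466.4]
 [  -1.     0.    -0.   249.1]
 [  -0.     0.1    1.  1148.3]
 [   0.     0.     0.     1. ]]
top_vial_center 0.52 [211. 220.] [466.3 405.2  91.5] [466.3 408.6  68.8]
spacer_center 0.97 [210. 212.] [489.2 413.2  64. ] [488.3 407.1 104. ]
spacer_center 0.96 [157. 216.] [475.2 569.9  64. ] [475.6 586.4   8.3]
spacer_center 0.94 [194. 150.] [673.1 468.8  64. ] [683.2 479.5  11.5]
carrier_top 0.61 [209. 210.] [494.5 416.1  60. ] [494.3 414.7  69.1]
pile_top 0.9 [361. 204.] [528.4 -39.3  24. ] [528.4 -39.2  24.4]
tray_floor 0.66 [277. 220.] [470.7 212.5   4. ] [4
[... 573 characters left out ...]
enter 0.97 [154. 230.] [604.8 511.8  64. ] [664.4 487.4  13.3]
spacer_center 0.96 [155. 298.] [440.6 601.9  64. ] [486.4 585.4  11.1]
spacer_center 0.69 [220. 234.] [499.3 416.3  64. ] [485.6 425.5  78. ]
spacer_center 0.26 [342. 173.] [480.3  30.   64. ] [516.9 -24.2  25.1]
carrier_top 0.78 [224. 236.] [492.6 410.   60. ] [476.6 421.2  76.7]
pile_top 0.59 [344. 170.] [525.6 -44.1  24. ] [523.9 -41.7  25.7]
tray_floor 0.56 [295. 219.] [478.7 204.2   4. ] [478.3 204.6   4.4]
tray_vial_center 0.43 [286. 203.] [518.6 196.1  27.5] [516.1 198.8  30.1]
tray_vial_center 0.25 [221. 236.] [528.8 392.5  27.5] [482.4 424.3  75.6]
desk_vial_center 0.42 [250. 175.] [687.2 170.2  23.5] [674.1 181.3  34.1]
```

View pics/top.png

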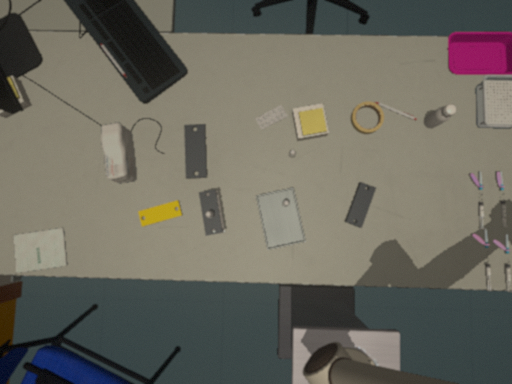

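View pics/scene.png

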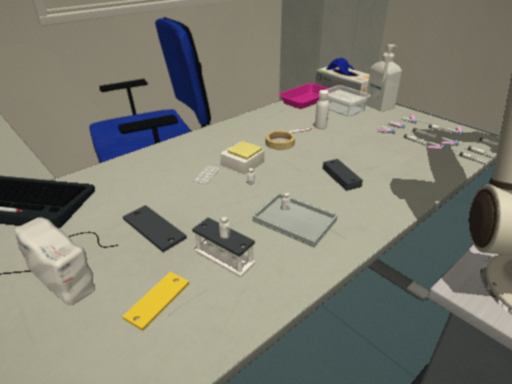

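The top view shows the carrier with its plate at (211,212), and the vial stands on it at (209,214). The tray is at (281,217) with its own vial at (286,203), the pile is at (361,204), and the desk vial is at (292,154). The look-alikes are a yellow plate at (160,213) and a larger grey plate at (195,150). Next I'll fit the poses.

Run:
```python
from h import *
np.set_printoptions(precision=1,suppress=True)
def rect(w,n):
    if len(w)<5: print(n,len(w));return
    c,s,a=cv2.minAreaRect(w[:,:2].astype(np.float32))
    if s[0]<s[1]: s=s[::-1];a+=90
    print(n,len(w),"c",np.array(c),"size",np.array(s),"long axis deg",round((a+90)%180-90,1),"zmed",np.median(w[:,2]))
for n in("top","scene"):
    p=dict(np.load(n+".npz"));w=cloud(p).reshape(-1,3)
    def box(c,r,z0,z1): return w[(np.hypot(w[:,0]-c[0],w[:,1]-c[1])<r)&(w[:,2]>z0)&(w[:,2]<z1)]
    print(n)
    rect(box((490,414),90,60,75),"plate")
    v=box((490,414),60,80,125); rect(v,"vial"); print(v.mean(0))
    rect(box((526,-40),100,17,31),"pile")
    rect(box((475,208),130,11,26),"tray")
    v=box((520,192),40,30,60); print("trayvial",v.mean(0),len(v))
    v=box((680,172),40,28,60); print("deskvial",v.mean(0),len(v))
```

```text
top
plate 692 c [490.  412.4] size [129.9  51. ] long axis deg 11.8 zmed 68.39291832261472
vial 51 c [483.4 409.6] size [19.2 17.5] long axis deg -88.3 zmed 103.65171700861379
[483.3 408.3 105.2]
pile 718 c [526.4 -39.7] size [130.1  51.9] long axis deg -20.0 zmed 24.35881595127512
tray 270 c [478.3 203.7] size [170.2 120. ] long axis deg 13.6 zmed 17.772447206893617
trayvial [523.8 188.9  42.7] 41
deskvial [677.1 172.4  39.7] 38
scene
plate 1032 c [492.2 416.1] size [132.8  52.2] long axis deg 11.3 zmed 69.63573451574894
vial 178 c [482.8 416.1] size [21.  17.9] long axis deg 37.7 zmed 100.40638699893645
[480.4 417.7  99.6]
pile 535 c [527.3 -35.7] size [135.7  54. ] long axis deg -20.5 zmed 25.693895536674063
tray 672 c [480.  207.7] size [171.6 123.1] long axis deg 14.2 zmed 17.345151225928134
trayvial [523.1 196.2  42.3] 77
deskvial [677.1 178.5  39. ] 54
```

```bash
cat >> h.py <<'E'
from scipy.spatial.transform import Rotation as R
def yaw(): 
    x=R.from_quat(read_state()["ee_rot"]).as_matrix()[:,0]; return np.degrees(np.arctan2(x[1],x[0]))
def go(*ts):
    """print slide (m) and roll (deg) from the present pose to TCP targets (x,y,z,yaw of tool x)"""
    s=read_state();M=R.from_quat(s["ee_rot"]).as_matrix()
    print("t",round(s["clock"],2),"pos",np.round(s["position"],1),"yaw",round(yaw(),1),"tilt",np.round(M[:,2],3),"w",round(s["gripper_width"],1),"F",np.round(s["contact_force"],1),"j",np.round(s["joints"],2))
    for t in ts:
        d=M.T@(np.array(t[:3])-s["position"])/1000
        print(t,"slide",np.round(d,4),"roll",round(-((t[3]-yaw()+180)%360-180),1))
E
python3 - <<'E'
from h import *
go((480,0,404,0),(480,0,404,180),(483,411,380,11.7),(483,411,380,-168.3))
p=get_image("wrist");print(np.round(p["T_tool_cam"],3),p["mtx"])
E
```

```text
t 0.8 pos [ 257.  -569.7  404.7] yaw -155.7 tilt [ 0. -0. -1.] w 85.5 F [ 0.2  0.3 -0. ] j [-0.89  0.38  0.01 -0.   -1.19 -0.26]
(480, 0, 404, 0) slide [-0.4375  0.4276  0.0007] roll -155.7
(480, 0, 404, 180) slide [-0.4375  0.4276  0.0007] roll 24.3
(483, 411, 380, 11.7) slide [-0.6093  0.801   0.0247] roll -167.4
(483, 411, 380, -168.3) slide [-0.6093  0.801   0.0247] roll 12.6
[[-0.0000e+00  9.4600e-01  3.2400e-01  8.3565e+01]
 [ 1.0000e+00  1.0000e-03 -1.0000e-03 -1.0780e+00]
 [-1.0000e-03  3.2400e-01 -9.4600e-01  3.1496e+01]
 [ 0.0000e+00  0.0000e+00  0.0000e+00  1.0000e+00]] [[297.31863964   0.         249.08040753]
 [  0.         297.31863964 193.62847743]
 [  0.           0.           1.        ]]
```

Request:
carry_out([
  [-0.02,0.02,0],
  [-0.06,0.06,0],
  [-0.1,0.1,0],
  [-0.144,0.14,0],
  [-0.188,0.184,0],
  [-0.232,0.227,0],
  [-0.276,0.27,0],
  [-0.32,0.313,0],
], roll=[0,0,2,4,6,8,10,12], claw=[0.085,0.085,0.085,0.085,0.085,0.085,0.085,0.085])

```text
clock: 1.85
position: [420.3, -150.9, 405.2]
ee_rot: [-0.106, 0.994, -0.0, 0.001]
contact_force: [1.1, -0.6, 0.1]
gripper_width: 84.9
grasp_force: 0.0
```

Run:
```python
from h import *
go((483,411,390,-168.3))
```

```text
t 1.85 pos [ 420.3 -150.9  405.2] yaw -167.8 tilt [ 0.001 -0.    -1.   ] w 84.9 F [ 1.1 -0.6  0.1] j [ 0.02  0.08 -0.4   0.   -1.09 -1.38]
(483, 411, 390, -168.3) slide [-0.1802  0.5358  0.0152] roll 0.5
```

Request:
carry_out([
  [-0.015,0.045,0],
  [-0.033,0.1,0],
  [-0.052,0.156,0],
  [-0.071,0.212,0],
  [-0.09,0.268,0],
  [-0.109,0.324,0],
  [-0.128,0.38,0],
  [-0.147,0.436,0],
], roll=[0,0,0,0,0,0,0,0], claw=[0.085,0.085,0.085,0.085,0.085,0.085,0.085,0.085])

```text
clock: 2.85
position: [470.7, 306.5, 405.0]
ee_rot: [-0.107, 0.994, 0.0, 0.0]
contact_force: [1.1, 0.2, 0.8]
gripper_width: 85.1
grasp_force: 0.0
```

Request:
carry_out([
  [-0.017,0.05,0],
  [-0.03,0.09,0],
  [-0.034,0.1,0.014],
  [-0.034,0.1,0.014],
], roll=[0,0,0,0], claw=[0.085,0.085,0.085,0.085])

```text
clock: 3.35
position: [482.5, 409.4, 388.5]
ee_rot: [-0.107, 0.994, -0.001, -0.002]
contact_force: [0.5, -0.3, -0.1]
gripper_width: 84.9
grasp_force: 0.0
```

```bash
cat >> h.py <<'E'
def wrist():
    """wrist picture, with the tool pose it was taken at"""
    s=read_state();p=get_image("wrist");T=np.eye(4);T[:3,:3]=R.from_quat(s["ee_rot"]).as_matrix();T[:3,3]=s["position"]
    p["W"]=T@np.array(p["T_tool_cam"]);return p
def wworld(p,uv,z):
    """wrist pixels (n,2) -> world points on the plane of height z"""
    K=np.array(p["mtx"]);q=(np.atleast_2d(uv)-K[:2,2])/[K[0,0],K[1,1]]
    th=np.linalg.norm(q,axis=1,keepdims=True);q=q/np.maximum(th,1e-9)*np.sin(th)
    d=np.c_[q[:,0],-q[:,1],-np.cos(th[:,0])]@p["W"][:3,:3].T;o=p["W"][:3,3]
    return o+d*((z-o[2])/d[:,2])[:,None]
def wcloud(p):
    K=np.array(p["mtx"]);Z=p["z_map"];v,u=np.mgrid[:384,:512]
    q=np.stack([(u-K[0,2])/K[0,0],(v-K[1,2])/K[1,1]],-1);th=np.linalg.norm(q,axis=-1,keepdims=True)
    q=q/np.maximum(th,1e-9)*np.tan(th)*Z[...,None]
    w=np.stack([q[...,0],-q[...,1],-Z],-1)@p["W"][:3,:3].T+p["W"][:3,3]
    w[(Z<=0)|(th[...,0]>1.4)]=np.nan;return w
def rect(w,n):
    if len(w)<5: print(n,len(w));return
    c,s,a=cv2.minAreaRect(w[:,:2].astype(np.float32))
    if s[0]<s[1]: s=s[::-1];a+=90
    print(n,len(w),"c",np.round(c,1),"size",np.round(s,1),"long axis deg",round((a+90)%180-90,1),"zmed",np.median(w[:,2]).round(1))
def near(w,c,r,z0,z1): 
    w=w.reshape(-1,3);return w[(np.hypot(w[:,0]-c[0],w[:,1]-c[1])<r)&(w[:,2]>z0)&(w[:,2]<z1)]
E
python3 - <<'E'
from h import *
go()
p=wrist();save(p,"w1");w=wcloud(p)
rect(near(w,(490,414),90,60,75),"plate")
v=near(w,(483,411),40,110,125);rect(v,"vialcap");print(v.mean(0))
rect(near(w,(478,206),130,11,26),"tray")
v=near(w,(522,192),30,46,60);print("trayvial",v.mean(0),len(v))
for k,z in(("top_vial_center",91.5),("spacer_center",64)):
    for d in place_of(p,k)[:3]:print(k,d["conf"],d["at"],wworld(p,d["at"],z))
E
```

```text
t 3.35 pos [482.5 409.4 388.5] yaw -167.7 tilt [-0.003 -0.003 -1.   ] w 84.9 F [ 0.5 -0.3 -0.1] j [ 0.96  0.41  0.01 -0.   -1.17 -2.31]
plate 5103 c [491.2 413. ] size [131.4  49.9] long axis deg 11.4 zmed 67.3
vialcap 210 c [484.  411.6] size [14.  13.1] long axis deg -80.6 zmed 114.0
[483.54676188 411.6175014  113.65771276]
tray 1762 c [479.  204.4] size [170.7 122. ] long axis deg 13.6 zmed 16.5
trayvial [524.4264379  190.77739969  49.30677559] 88
top_vial_center 0.75 [250.0, 186.9] [[482.35438773 408.53068054  91.5       ]]
spacer_center 0.85 [265.3, 304.8] [[638.33879043 462.46194702  64.        ]]
spacer_center 0.56 [250.1, 187.1] [[490.94094253 410.54440423  64.        ]]
```

View pics/w1.png

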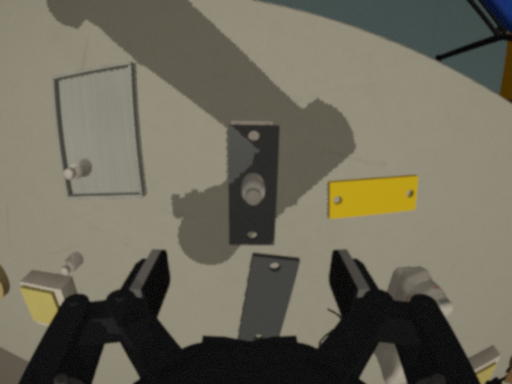

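The wrist view shows the plate at (254,185) and the upright vial at (252,188). The fit agrees with the top camera. Next I'll descend to the vial.

Run:
```python
from h import *
go((483.6,411.6,290,-168.5),(483.6,411.6,247,-168.5))
```

```text
t 3.5 pos [482.9 408.3 391.2] yaw -167.8 tilt [ 0. -0. -1.] w 84.9 F [0.2 1.4 0.1] j [ 0.96  0.41  0.01  0.   -1.17 -2.31]
(483.6, 411.6, 290, -168.5) slide [-0.0013  0.0031  0.1012] roll 0.7
(483.6, 411.6, 247, -168.5) slide [-0.0013  0.0031  0.1442] roll 0.7
```

Request:
carry_out([
  [0,0.002,0.03],
  [-0.001,0.003,0.07],
  [-0.001,0.003,0.1],
  [-0.001,0.003,0.12],
  [-0.001,0.003,0.135],
  [-0.001,0.003,0.144],
  [-0.001,0.003,0.144],
  [-0.001,0.003,0.144],
], roll=[0.7,0.7,0.7,0.7,0.7,0.7,0.7,0.7], claw=[0.085,0.085,0.085,0.085,0.07,0.06,0.05,0.05])

```text
clock: 4.5
position: [483.4, 412.8, 247.7]
ee_rot: [-0.101, 0.995, 0.001, 0.001]
contact_force: [0.1, -0.6, 1.3]
gripper_width: 50.2
grasp_force: 0.0
```

Run:
```python
from h import *
go((483.6,411.6,247,-168.5))
p=wrist();save(p,"w2");w=wcloud(p)
v=near(w,(483,411),25,109,122);rect(v,"vialcap");print(v.mean(0))
rect(near(w,(490,414),90,60,75),"plate")
```

```text
t 4.5 pos [483.4 412.8 247.7] yaw -168.4 tilt [ 0.001  0.001 -1.   ] w 50.2 F [ 0.1 -0.6  1.3] j [ 0.96  0.54 -0.16  0.   -0.87 -2.33]
(483.6, 411.6, 247, -168.5) slide [ 0.0001 -0.0012  0.0007] roll 0.1
vialcap 874 c [485.2 402.3] size [32.2 14.1] long axis deg -82.1 zmed 113.9
[483.20355988 408.75196508 113.2601609 ]
plate 13579 c [491.3 412.8] size [130.7  50.4] long axis deg 11.5 zmed 67.3
```

View pics/w2.png

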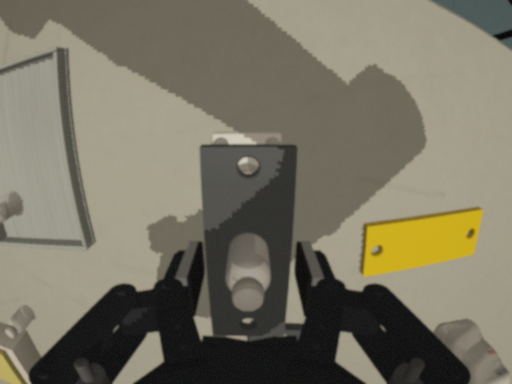

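The vial stands midway between the fingers (cap at (247,290), fingers at about 195 and 300). Next I'll close and lift.

Request:
carry_out([
  [0,0,0],
  [0,0,0],
  [0,0,0],
  [0,0,0],
  [0,0,-0.002],
  [0,0,-0.008],
  [0,0,-0.02],
  [0,0,-0.04],
], roll=[0,0,0,0,0,0,0,0], claw=[0.035,0.025,0.015,0.015,0.015,0.015,0.015,0.015])

```text
clock: 5.55
position: [483.1, 412.5, 287.1]
ee_rot: [-0.101, 0.995, -0.0, -0.0]
contact_force: [-0.2, 0.1, -0.1]
gripper_width: 20.6
grasp_force: 58.6
```

Run:
```python
from h import *
a=np.radians(13.6);c=np.array([479,204.6]);ux=np.array([np.cos(a),np.sin(a)]);uy=np.array([-ux[1],ux[0]])
d=np.array([524,191])-c;print("tray vial in tray",d@ux,d@uy)
t=c-38*ux+4*uy;print(t)
go((*t,310,-166.4),(*t,183.7,-166.4))
p=wrist();w=wcloud(p)
rect(near(w,(490,414),90,60,75),"plate");rect(near(w,(478,206),130,11,26),"tray")
```

```text
tray vial in tray 40.54031228783936 -23.800064697484775
[441.12491353 199.5524437 ]
t 5.55 pos [483.1 412.5 287.1] yaw -168.4 tilt [-0.001 -0.001 -1.   ] w 20.6 F [-0.2  0.1 -0.1] j [ 0.96  0.5  -0.12 -0.   -0.95 -2.33]
(np.float64(441.1249135256049), np.float64(199.55244370441577), 310, -166.4) slide [ 0.0839 -0.2002 -0.0226] roll -2.0
(np.float64(441.1249135256049), np.float64(199.55244370441577), 183.7, -166.4) slide [ 0.0838 -0.2001  0.1037] roll -2.0
plate 7518 c [491.1 412.8] size [130.5  50.2] long axis deg 11.5 zmed 67.3
tray 2749 c [479.  204.5] size [170.2 122.6] long axis deg 13.7 zmed 16.2
```

Request:
carry_out([
  [0,0,-0.02],
  [0.015,-0.035,-0.022],
  [0.033,-0.08,-0.022],
  [0.052,-0.125,-0.022],
  [0.068,-0.165,-0.022],
  [0.079,-0.19,-0.022],
  [0.084,-0.2,-0.015],
  [0.084,-0.2,0.0],
], roll=[0,0,0,-1,-2,-2,-2,-2], claw=[0.015,0.015,0.015,0.015,0.015,0.015,0.015,0.015])

```text
clock: 6.6
position: [441.2, 199.6, 287.1]
ee_rot: [-0.118, 0.993, 0.001, 0.001]
contact_force: [-0.3, 0.0, -0.2]
gripper_width: 20.7
grasp_force: 58.6
```

Request:
carry_out([
  [0,0,0.02],
  [0,0,0.045],
  [0,0,0.065],
  [0,0,0.08],
  [0,0,0.09],
  [0,0,0.096],
  [0,0,0.096],
  [0,0,0.096],
], roll=[0,0,0,0,0,0,0,0], claw=[0.015,0.015,0.015,0.015,0.015,0.015,0.015,0.015])

```text
clock: 7.6
position: [441.2, 200.0, 191.1]
ee_rot: [-0.118, 0.993, 0.0, 0.0]
contact_force: [-0.5, 0.4, 0.7]
gripper_width: 20.5
grasp_force: 58.6
```

Run:
```python
from h import *
go((441.1,199.6,183.5,-166.4))
p=wrist();save(p,"w3")
```

```text
t 7.6 pos [441.2 200.  191.1] yaw -166.4 tilt [ 0.001  0.001 -1.   ] w 20.5 F [-0.5  0.4  0.7] j [ 0.76  0.43 -0.59  0.   -0.55 -2.1 ]
(441.1, 199.6, 183.5, -166.4) slide [ 0.0002 -0.0004  0.0076] roll -0.0
```

View pics/w3.png

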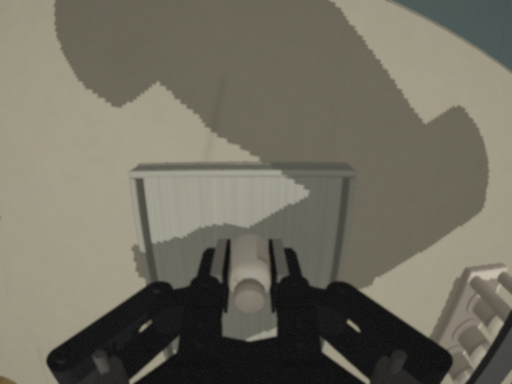

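The vial at (249,275) hangs upright over the tray floor, well inside the walls (columns 140–350). I'll lower it slowly.

Request:
carry_out([
  [0,0,0.003],
  [0,0,0.005],
  [0,0,0.006],
  [0,0,0.007],
  [0,0,0.0075],
  [0,0,0.0075],
], roll=[0,0,0,0,0,0], claw=[0.015,0.015,0.015,0.015,0.015,0.015])

```text
clock: 8.4
position: [441.1, 199.8, 183.2]
ee_rot: [-0.118, 0.993, -0.0, -0.0]
contact_force: [0.2, 0.0, 0.2]
gripper_width: 20.7
grasp_force: 58.6
```

No contact yet, so I'll go down in 0.5 mm steps.

Request:
carry_out([
  [0,0,0.0005],
  [0,0,0.0005],
], roll=[0,0], claw=[0.015,0.015])

```text
clock: 8.65
position: [441.1, 199.8, 183.1]
ee_rot: [-0.118, 0.993, 0.0, 0.0]
contact_force: [-1.6, 0.2, 4.9]
gripper_width: 20.5
grasp_force: 58.9
```

Request:
carry_out([
  [0,0,0.0005],
  [0,0,0.0005],
], roll=[0,0], claw=[0.015,0.015])

```text
clock: 8.9
position: [441.1, 199.9, 183.1]
ee_rot: [-0.118, 0.993, 0.0, 0.0]
contact_force: [-2.2, -0.2, 9.9]
gripper_width: 20.8
grasp_force: 59.2
```

Request:
carry_out([
  [0,0,0.0005],
  [0,0,0.0005],
], roll=[0,0], claw=[0.015,0.015])

```text
clock: 9.15
position: [441.1, 199.9, 183.1]
ee_rot: [-0.119, 0.993, 0.0, 0.0]
contact_force: [-3.7, -1.7, 13.6]
gripper_width: 20.3
grasp_force: 59.4
```

Request:
carry_out([
  [0,0,-0.001],
  [0,0,-0.001],
  [0,0,-0.001],
  [0,0,-0.001],
  [0,0,-0.001],
  [0,0,-0.001],
], roll=[0,0,0,0,0,0], claw=[0.015,0.021,0.024,0.03,0.038,0.04])

```text
clock: 9.9
position: [441.0, 199.8, 182.5]
ee_rot: [-0.118, 0.993, -0.0, -0.0]
contact_force: [0.5, -0.1, -0.5]
gripper_width: 40.0
grasp_force: 0.0
```

Request:
carry_out([
  [0,0,-0.01],
  [0,0,-0.03],
  [0,0,-0.06],
  [0,0,-0.1],
  [0,0,-0.15],
  [0,0,-0.18],
  [0,0,-0.18],
], roll=[0,0,0,0,0,0,0], claw=[0.04,0.04,0.04,0.05,0.06,0.075,0.085])

```text
clock: 10.78
position: [441.2, 199.9, 366.1]
ee_rot: [-0.118, 0.993, 0.002, 0.003]
contact_force: [-0.4, -0.2, -0.4]
gripper_width: 84.7
grasp_force: 0.0
```

Run:
```python
from h import *
p=wrist();save(p,"w4");w=wcloud(p)
for n,c in(("new",(441,200)),("old",(524,191))):
    v=near(w,c,30,46,60);print(n,v.mean(0),len(v))
rect(near(w,(490,414),90,60,75),"plate")
go((491.2,412.9,330,-168.5),(491.2,412.9,218,-168.5))
```

```text
new [441.46928255 199.58580997  49.73169916] 158
old [524.09727034 189.29500186  49.56789992] 122
plate 3099 c [488.1 412. ] size [125.9  52.2] long axis deg 11.1 zmed 67.4
t 10.82 pos [440.8 199.6 364.1] yaw -166.4 tilt [ 0.002  0.002 -1.   ] w 85.0 F [-0.2  0.1 -0.6] j [ 0.76  0.18 -0.39 -0.   -1.   -2.1 ]
(491.2, 412.9, 330, -168.5) slide [-0.099   0.1954  0.0347] roll 2.1
(491.2, 412.9, 218, -168.5) slide [-0.0987  0.1952  0.1467] roll 2.1
```

View pics/w4.png

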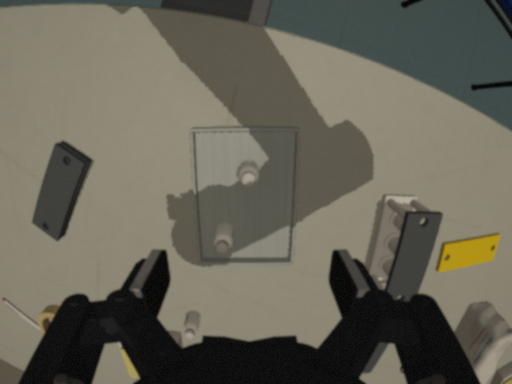

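The new vial stands upright at (248,172), well clear of the tray's own vial at (223,240). Next comes the plate.

Request:
carry_out([
  [-0.02,0.04,0],
  [-0.045,0.09,0],
  [-0.07,0.14,0],
  [-0.09,0.178,0.01],
  [-0.099,0.195,0.035],
  [-0.099,0.195,0.05],
  [-0.099,0.195,0.05],
], roll=[0,0,1,2,2,2,2], claw=[0.085,0.085,0.085,0.085,0.085,0.085,0.085])

```text
clock: 11.7
position: [491.0, 411.6, 310.2]
ee_rot: [-0.101, 0.995, -0.002, -0.002]
contact_force: [-0.2, -0.1, 1.0]
gripper_width: 85.1
grasp_force: 0.0
```

Run:
```python
from h import *
p=wrist();w=wcloud(p)
rect(near(w,(490,414),90,60,75),"plate")
go((491.2,412.9,214,-168.5))
```

```text
plate 9933 c [491.4 413. ] size [131.4  50.6] long axis deg 11.4 zmed 67.3
t 11.75 pos [491.3 411.7 311.9] yaw -168.4 tilt [-0.001 -0.002 -1.   ] w 85.0 F [-0.3 -0.2  0.2] j [ 0.95  0.49 -0.07  0.   -1.01 -2.32]
(491.2, 412.9, 214, -168.5) slide [-0.0003  0.0013  0.0979] roll 0.1
```

Request:
carry_out([
  [0,0.001,0.025],
  [0,0.001,0.055],
  [0,0.001,0.078],
  [0,0.001,0.092],
  [0,0.001,0.098],
  [0,0.001,0.098],
  [0,0.001,0.098],
], roll=[0,0,0,0,0,0,0], claw=[0.085,0.085,0.085,0.085,0.08,0.07,0.062])

```text
clock: 12.62
position: [491.5, 413.8, 215.8]
ee_rot: [-0.101, 0.995, 0.001, 0.001]
contact_force: [0.4, -0.2, 0.5]
gripper_width: 62.0
grasp_force: 0.0
```

Run:
```python
from h import *
go((491.3,413,214,-168.6))
p=wrist();save(p,"w5")
w=wcloud(p);rect(near(w,(490,414),90,63,71),"plate")
```

```text
t 12.62 pos [491.5 413.8 215.8] yaw -168.4 tilt [ 0.001  0.001 -1.   ] w 62.0 F [ 0.4 -0.2  0.5] j [ 0.95  0.59 -0.16  0.   -0.81 -2.32]
(491.3, 413, 214, -168.6) slide [ 0.0004 -0.0008  0.0018] roll 0.2
plate 22080 c [479.2 412.3] size [115.4  84.7] long axis deg -6.9 zmed 67.3
```

View pics/w5.png

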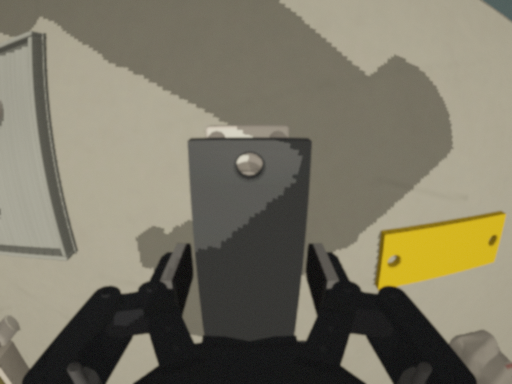

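The plate, columns 190–310 and nearly parallel to the fingers, sits between them with a gap on each side. Next I'll close and lift.

Request:
carry_out([
  [0,-0.001,0.001],
  [0,-0.001,0.001],
  [0,-0.001,0.001],
  [0,-0.001,0.001],
  [0,-0.001,0],
  [0,-0.001,-0.005],
  [0,-0.001,-0.015],
  [0,-0.001,-0.035],
], roll=[0,0,0,0,0,0,0,0], claw=[0.056,0.05,0.04,0.04,0.04,0.04,0.04,0.04])

```text
clock: 13.68
position: [491.3, 412.4, 249.6]
ee_rot: [-0.101, 0.995, -0.001, -0.001]
contact_force: [0.1, -0.1, -1.0]
gripper_width: 49.0
grasp_force: 62.0
```

Request:
carry_out([
  [0,0,-0.03],
  [0,0,-0.07],
  [0,0,-0.11],
  [0,0,-0.13],
  [0,0,-0.13],
  [0,0,-0.13],
], roll=[0,0,0,0,0,0], claw=[0.04,0.04,0.04,0.04,0.04,0.04])

```text
clock: 14.42
position: [491.2, 412.3, 378.5]
ee_rot: [-0.101, 0.995, -0.001, -0.001]
contact_force: [-0.2, 0.5, -1.1]
gripper_width: 49.1
grasp_force: 62.0
```

Run:
```python
from h import *
p=wrist();w=wcloud(p);s=read_state();save(p,"w6")
v=near(w,s["position"],80,s["position"][2]-165,s["position"][2]-138);rect(v,"held plate")
A=np.c_[v[:,:2],np.ones(len(v))];print("slopes",np.linalg.lstsq(A,v[:,2],rcond=None)[0][:2])
go((527,-38.5,378,-200.2))
```

```text
held plate 23063 c [479.3 408.5] size [107.3  76.7] long axis deg 11.5 zmed 231.6
slopes [ 0.00184085 -0.00075417]
t 14.47 pos [491.2 412.3 378.1] yaw -168.4 tilt [-0.002 -0.002 -1.   ] w 48.9 F [-0.5 -0.1 -0.9] j [ 0.95  0.43  0.01 -0.   -1.16 -2.32]
(527, -38.5, 378, -200.2) slide [ 0.0553 -0.4488  0.001 ] roll 31.8
```

View pics/w6.png

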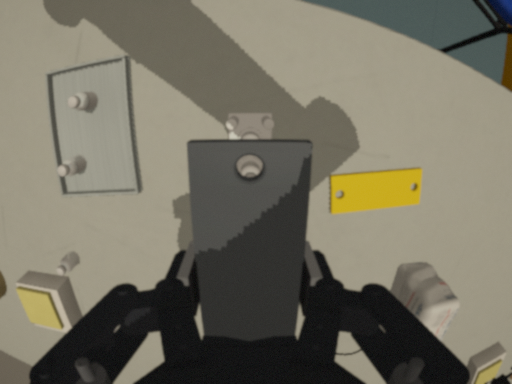

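The plate is held level and square; its slopes are near zero. I'll carry it towards the pile and measure the pile on the way.

Request:
carry_out([
  [0.004,-0.03,0],
  [0.01,-0.08,0],
  [0.016,-0.13,0],
  [0.022,-0.18,0],
  [0.028,-0.23,0],
  [0.034,-0.28,0],
  [0.038,-0.31,0],
  [0.038,-0.31,0],
], roll=[0,4,9,14,19,25,32,32], claw=[0.04,0.04,0.04,0.04,0.04,0.04,0.04,0.04])

```text
clock: 15.48
position: [516.3, 99.5, 378.6]
ee_rot: [0.179, 0.984, -0.001, -0.001]
contact_force: [0.5, 0.5, -0.4]
gripper_width: 48.7
grasp_force: 62.1
```

Run:
```python
from h import *
p=wrist();w=wcloud(p)
v=near(w,(527,-39),100,17,31);rect(v,"pile")
v=near(w,(527,-39),100,21,28);rect(v,"pile")
go((526.6,-38.5,300,-200.2),(526.6,-38.5,182,-200.2))
```

```text
pile 3663 c [527.2 -38.6] size [130.5  52.1] long axis deg -19.8 zmed 23.1
pile 3502 c [527.  -39.1] size [130.5  51.1] long axis deg -19.8 zmed 23.2
t 15.53 pos [516.4 100.5 378.7] yaw 159.5 tilt [-0.002 -0.001 -1.   ] w 49.0 F [-0.1  0.6 -1.7] j [ 0.5   0.24 -0.27 -0.   -1.06 -2.43]
(526.6, -38.5, 300, -200.2) slide [-0.0583 -0.1266  0.0788] roll -0.3
(526.6, -38.5, 182, -200.2) slide [-0.0584 -0.1264  0.1968] roll -0.3
```

Request:
carry_out([
  [-0.012,-0.026,0],
  [-0.03,-0.065,0],
  [-0.046,-0.1,0],
  [-0.056,-0.12,0.02],
  [-0.0585,-0.127,0.05],
  [-0.0585,-0.127,0.09],
  [-0.0585,-0.127,0.12],
  [-0.0585,-0.127,0.14],
], roll=[-0.6,-0.6,-0.6,-0.6,-0.6,-0.6,-0.6,-0.6], claw=[0.04,0.04,0.04,0.04,0.04,0.04,0.04,0.04])

```text
clock: 16.52
position: [526.9, -37.1, 237.5]
ee_rot: [0.171, 0.985, -0.001, -0.001]
contact_force: [-0.7, 0.6, -0.3]
gripper_width: 48.8
grasp_force: 62.2
```

Request:
carry_out([
  [0,0,0.015],
  [0,0,0.03],
  [0,0,0.042],
  [0,0,0.048],
  [0,0,0.05],
  [0,0,0.05],
], roll=[0,0,0,0,0,0], claw=[0.04,0.04,0.04,0.04,0.04,0.04])

```text
clock: 17.27
position: [527.3, -38.6, 191.2]
ee_rot: [0.172, 0.985, -0.0, 0.001]
contact_force: [-1.6, -2.3, 7.7]
gripper_width: 48.5
grasp_force: 67.4
```

Run:
```python
from h import *
go((527,-39,180,160.2))
p=wrist();save(p,"w7")
```

```text
t 17.27 pos [527.3 -38.6 191.2] yaw 160.2 tilt [ 0.001 -0.001 -1.   ] w 48.5 F [-1.6 -2.3  7.7] j [ 0.23  0.48 -0.48  0.   -0.61 -2.15]
(527, -39, 180, 160.2) slide [ 0.0002 -0.0005  0.0112] roll 0.0
```

View pics/w7.png

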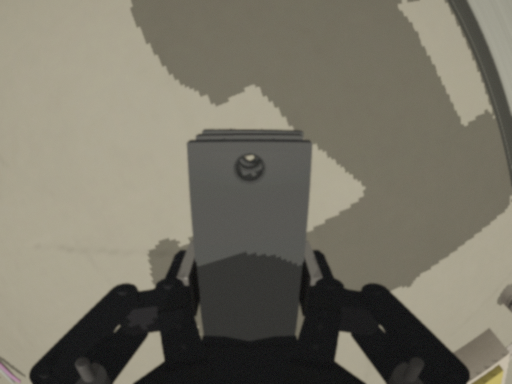

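At z=191 there was an early contact of 8 N. The plate is 12 mm above the pile (the pile's edge shows at row 131), so the fingertips, which reach about 12 mm below the plate, are touching the pile's edges. I'll put the plate back on the carrier and regrip it 13 mm higher in the fingers.

Request:
carry_out([
  [0,0,-0.01],
  [0,0,-0.05],
  [0,0,-0.1],
  [0.01,0.03,-0.125],
  [0.03,0.09,-0.135],
  [0.05,0.15,-0.135],
  [0.065,0.2,-0.135],
  [0.08,0.25,-0.135],
], roll=[0,0,0,0,-6,-14,-22,-30], claw=[0.04,0.04,0.04,0.04,0.04,0.04,0.04,0.04])

```text
clock: 18.32
position: [536.2, 226.2, 325.6]
ee_rot: [-0.091, 0.996, 0.0, 0.001]
contact_force: [0.8, 0.6, -1.3]
gripper_width: 49.0
grasp_force: 63.9
```

Run:
```python
from h import *
go((491.3,412.6,320,-168.4),(491.3,412.6,222,-168.4))
```

```text
t 18.32 pos [536.2 226.2 325.6] yaw -169.5 tilt [ 0.001  0.001 -1.   ] w 49.0 F [ 0.8  0.6 -1.3] j [ 0.68  0.38 -0.21 -0.   -0.98 -2.07]
(491.3, 412.6, 320, -168.4) slide [0.0102 0.1915 0.0058] roll -1.1
(491.3, 412.6, 222, -168.4) slide [0.0104 0.1914 0.1038] roll -1.1
```

Request:
carry_out([
  [0.002,0.05,0],
  [0.005,0.1,0],
  [0.008,0.15,0],
  [0.01,0.18,0],
  [0.01,0.19,0.01],
  [0.01,0.19,0.04],
  [0.01,0.19,0.05],
  [0.01,0.19,0.05],
], roll=[-1.4,-1.4,-1.4,-1.4,-1.4,-1.4,-1.4,-1.4], claw=[0.04,0.04,0.04,0.04,0.04,0.04,0.04,0.04])

```text
clock: 19.32
position: [493.3, 408.7, 274.1]
ee_rot: [-0.101, 0.995, -0.001, -0.001]
contact_force: [-0.8, 0.1, -1.3]
gripper_width: 49.0
grasp_force: 63.9
```

Run:
```python
from h import *
p=wrist()
go((491.3,412.6,219,-168.4),(491.3,412.6,215,-168.4))
```

```text
t 19.38 pos [493.5 409.1 275.1] yaw -168.4 tilt [ 0. -0. -1.] w 48.5 F [ 0.   1.2 -0.2] j [ 0.94  0.52 -0.12  0.   -0.93 -2.31]
(491.3, 412.6, 219, -168.4) slide [0.0015 0.0039 0.0561] roll -0.0
(491.3, 412.6, 215, -168.4) slide [0.0015 0.0039 0.0601] roll -0.0
```

Request:
carry_out([
  [0.001,0.004,0.015],
  [0.0015,0.004,0.035],
  [0.0015,0.004,0.048],
  [0.0015,0.004,0.055],
  [0.0015,0.004,0.057],
  [0.0015,0.004,0.058],
  [0.0015,0.004,0.059],
  [0.0015,0.004,0.059],
], roll=[0,0,0,0,0,0,0,0], claw=[0.04,0.04,0.04,0.04,0.04,0.04,0.04,0.04])

```text
clock: 20.38
position: [490.9, 413.1, 216.0]
ee_rot: [-0.101, 0.995, 0.0, 0.0]
contact_force: [-0.3, 0.5, -1.1]
gripper_width: 49.1
grasp_force: 63.9
```

Request:
carry_out([
  [0,0,0.0005],
  [0,0,0.001],
  [0,0,0.001],
], roll=[0,0,0], claw=[0.04,0.04,0.04])

```text
clock: 20.75
position: [490.8, 413.0, 214.7]
ee_rot: [-0.101, 0.995, -0.0, -0.0]
contact_force: [0.0, -0.0, -1.3]
gripper_width: 48.7
grasp_force: 63.9
```

Request:
carry_out([
  [0,0,0.0005],
  [0,0,0.0005],
], roll=[0,0], claw=[0.04,0.04])

```text
clock: 21.0
position: [490.8, 413.1, 214.3]
ee_rot: [-0.101, 0.995, 0.0, 0.0]
contact_force: [-0.7, -0.9, 1.1]
gripper_width: 48.7
grasp_force: 63.9
```

Request:
carry_out([
  [0,0,0.0005],
  [0,0,0.0005],
], roll=[0,0], claw=[0.04,0.04])

```text
clock: 21.25
position: [490.8, 413.1, 214.3]
ee_rot: [-0.101, 0.995, 0.0, 0.0]
contact_force: [-1.3, -0.3, 2.6]
gripper_width: 48.8
grasp_force: 64.3
```

Request:
carry_out([
  [0,0,-0.0005],
  [0,0,-0.0005],
  [0,0,-0.0005],
  [0,0,-0.007],
  [0,0,-0.0135],
  [0,0,-0.0135],
  [0,0,-0.0135],
], roll=[0,0,0,0,0,0,0], claw=[0.05,0.053,0.06,0.065,0.065,0.065,0.065])

```text
clock: 22.12
position: [490.8, 413.0, 227.3]
ee_rot: [-0.101, 0.995, 0.0, 0.0]
contact_force: [-0.6, -0.4, 0.1]
gripper_width: 65.0
grasp_force: 0.0
```

Run:
```python
from h import *
go((491,413,227.3,-168.4))
p=wrist();w=wcloud(p)
v=near(w,(545,424),40,62,72);rect(v,"plate far part")
for d in place_of(p,"spacer_center")[:2]:print(d["conf"],d["at"],wworld(p,d["at"],64))
```

```text
t 22.12 pos [490.8 413.  227.3] yaw -168.4 tilt [ 0.  0. -1.] w 65.0 F [-0.6 -0.4  0.1] j [ 0.95  0.58 -0.16 -0.   -0.84 -2.32]
(491, 413, 227.3, -168.4) slide [-0.0002 -0.      0.    ] roll -0.0
plate far part 3677 c [527.5 419.6] size [50.5 43.8] long axis deg -78.2 zmed 67.3
0.91 [439.2, 243.4] [[461.5184475  520.78767003  64.        ]]
0.68 [246.7, 262.0] [[490.47509822 410.62862642  64.        ]]
```

Run:
```python
from h import *
p=wrist();w=wcloud(p);a=np.radians(11.6)
v=near(w,(530,421),70,64,71)
l=(v[:,:2]-[490.8,413])@np.array([[np.cos(a),-np.sin(a)],[np.sin(a),np.cos(a)]])
m=(abs(l[:,1])<45)
print(np.percentile(l[m&(l[:,0]>15)],[0,1,99,100],axis=0))
p2=get_image("top");rect(near(cloud(p2),(490,414),60,62,73),"plate top cam") 
save(p,"w8")
```

```text
[[ 15.00463996 -26.38139203]
 [ 15.29850538 -25.49177462]
 [ 51.54615408  23.49701872]
 [ 57.93948881  24.22325504]]
plate top cam 226 c [490.1 402.7] size [117.7  47.5] long axis deg 0.8 zmed 68.3
```

View pics/w8.png

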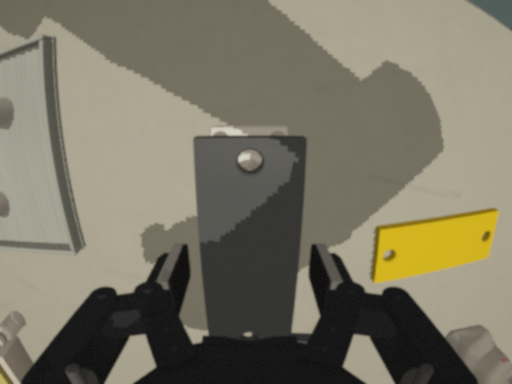

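Run:
```python
from h import *
p=wrist();a=np.radians(11.6);Q=np.array([[np.cos(a),-np.sin(a)],[np.sin(a),np.cos(a)]])
w=wworld(p,[[194.5,137],[306,136.5]],68)
print((w[:,:2]-[490.8,413])@Q, p["z_map"][140:170:6,250])
```

```text
[[-65.84465989 -24.82080401]
 [-66.04882767  23.71631088]] [126.71386 127.97506 187.15787 185.7162  168.21555]
```

The image's top edge is the robot-side end of the plate, which runs from (194,137) to (306,137). The plate sits squarely under the gripper, within 1 mm. I'll close with only the fingertips on it.

Request:
carry_out([
  [0,0,0],
  [0,0,0],
  [0,0,0],
  [0,0,0],
  [0,0,-0.001],
  [0,0,-0.005],
  [0,0,-0.015],
  [0,0,-0.03],
], roll=[0,0,0,0,0,0,0,0], claw=[0.056,0.05,0.04,0.04,0.04,0.04,0.04,0.04])

```text
clock: 23.38
position: [490.8, 413.0, 257.8]
ee_rot: [-0.101, 0.995, -0.0, -0.0]
contact_force: [0.6, -0.2, -0.9]
gripper_width: 48.5
grasp_force: 61.9
```

Run:
```python
from h import *
p=wrist();w=wcloud(p);s=read_state();z=s["position"][2]
for k in (0,): 
    v=near(w,s["position"]-[35,8,0],30,z-172,z-145);rect(v,"held");A=np.c_[v[:,:2]-s["position"][:2],np.ones(len(v))];print("slopes",np.linalg.lstsq(A,v[:,2]-z,rcond=None)[0])
go((522,60,360,160.2))
```

```text
held 10770 c [456.6 404.7] size [59.8 50.6] long axis deg 11.6 zmed 97.4
slopes [ 3.50309336e-03  7.68734347e-04 -1.63212662e+02]
t 23.43 pos [491.4 413.6 260.7] yaw -168.4 tilt [ 0.003  0.003 -1.   ] w 48.5 F [1.1 0.3 0.5] j [ 0.95  0.54 -0.13  0.   -0.9  -2.32]
(522, 60, 360, 160.2) slide [ 0.0409 -0.3523 -0.1003] roll 31.4
```

Request:
carry_out([
  [0.0,-0.01,-0.03],
  [0.004,-0.04,-0.06],
  [0.01,-0.09,-0.08],
  [0.016,-0.14,-0.08],
  [0.022,-0.19,-0.08],
  [0.028,-0.25,-0.08],
  [0.034,-0.3,-0.08],
  [0.04,-0.35,-0.08],
], roll=[0,2,7,12,17,22,27,31.4], claw=[0.04,0.04,0.04,0.04,0.04,0.04,0.04,0.04])

```text
clock: 24.42
position: [521.8, 60.4, 338.3]
ee_rot: [0.173, 0.985, 0.001, 0.001]
contact_force: [-0.3, 0.1, -0.4]
gripper_width: 48.7
grasp_force: 62.1
```

Run:
```python
from h import *
go((526.8,-39,250,160.2))
```

```text
t 24.43 pos [521.8  60.4 338.3] yaw 160.0 tilt [ 0.002  0.001 -1.   ] w 48.7 F [-0.3  0.1 -0.4] j [ 0.42  0.28 -0.33  0.   -0.96 -2.34]
(526.8, -39, 250, 160.2) slide [-0.0385 -0.0919  0.0882] roll -0.2
```

Request:
carry_out([
  [-0.012,-0.03,0],
  [-0.025,-0.06,0.01],
  [-0.035,-0.083,0.03],
  [-0.039,-0.091,0.06],
  [-0.039,-0.091,0.09],
  [-0.039,-0.091,0.11],
  [-0.039,-0.091,0.12],
  [-0.039,-0.091,0.12],
], roll=[-0.2,-0.2,-0.2,-0.2,-0.2,-0.2,-0.2,-0.2], claw=[0.04,0.04,0.04,0.04,0.04,0.04,0.04,0.04])

```text
clock: 25.42
position: [527.9, -36.7, 217.3]
ee_rot: [0.17, 0.985, -0.0, -0.0]
contact_force: [0.3, 0.4, -1.2]
gripper_width: 48.3
grasp_force: 62.1
```

Run:
```python
from h import *
p=wrist()
go((527.4,-39.1,196,160.2))
a=np.radians(-19.8);Q=np.array([[np.cos(a),-np.sin(a)],[np.sin(a),np.cos(a)]])
w=wcloud(p);v=near(w,(527,-39),110,20,27);l=(v[:,:2]-[527,-39])@Q
print(len(v),np.percentile(l,[0,1,50,99,100],axis=0).round(1) if len(v) else "")
v=near(w,(527,-39),80,48,64);l=(v[:,:2]-[527,-39])@Q;print("held",np.percentile(l,[0,1,50,99,100],axis=0).round(1))
save(p,"w9")
```

```text
t 25.48 pos [528.1 -36.6 217.9] yaw 160.4 tilt [ 0.001  0.    -1.   ] w 48.3 F [-0.5  0.1 -1.7] j [ 0.24  0.44 -0.46  0.   -0.67 -2.15]
(527.4, -39.1, 196, 160.2) slide [-0.0001 -0.0026  0.0219] roll 0.2
798 [[-64.7 -25.3]
 [-64.7 -24.5]
 [-62.3   1.9]
 [-42.9  23.9]
 [-42.2  24.6]]
held [[-65.3 -36.4]
 [-64.8 -26. ]
 [-18.9   1.5]
 [ 51.4  28.6]
 [ 60.2  39.5]]
```

View pics/w9.png

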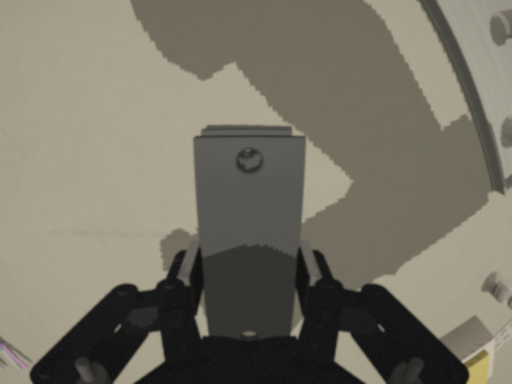

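The held plate (columns 194–305) is square to the pile (201–292, top row 126) with about a 2.5 mm sideways error, which I'll correct on the way down.

Request:
carry_out([
  [0,-0.0025,0.006],
  [0,-0.0025,0.013],
  [0,-0.0025,0.019],
  [0,-0.0025,0.022],
  [0,-0.0025,0.022],
  [0,-0.0025,0.022],
], roll=[0.2,0.2,0.2,0.2,0.2,0.2], claw=[0.04,0.04,0.04,0.04,0.04,0.04])

```text
clock: 26.22
position: [527.0, -39.0, 195.3]
ee_rot: [0.172, 0.985, 0.0, 0.0]
contact_force: [-0.1, -0.4, -0.9]
gripper_width: 48.3
grasp_force: 62.1
```

Run:
```python
from h import *
go((527.4,-39.1,192.5,160.2))
```

```text
t 26.23 pos [527.  -39.  195.3] yaw 160.2 tilt [ 0.  0. -1.] w 48.3 F [-0.1 -0.4 -0.9] j [ 0.23  0.48 -0.48 -0.   -0.62 -2.15]
(527.4, -39.1, 192.5, 160.2) slide [-0.0004  0.0001  0.0028] roll -0.0
```

Request:
carry_out([
  [-0.0004,0,0.001],
  [-0.0004,0,0.002],
  [-0.0004,0,0.003],
  [-0.0004,0,0.003],
], roll=[0,0,0,0], claw=[0.04,0.04,0.04,0.04])

```text
clock: 26.72
position: [527.8, -39.0, 193.5]
ee_rot: [0.172, 0.985, 0.0, 0.001]
contact_force: [-1.3, 1.1, 7.9]
gripper_width: 48.3
grasp_force: 66.2
```

Request:
carry_out([
  [0,0,0.0005],
  [0,0,0.001],
  [0,0,0.001],
], roll=[0,0,0], claw=[0.04,0.04,0.04])

```text
clock: 27.1
position: [527.9, -39.0, 193.1]
ee_rot: [0.172, 0.985, 0.0, 0.001]
contact_force: [-2.7, 1.0, 11.0]
gripper_width: 48.1
grasp_force: 67.0
```

Request:
carry_out([
  [0,0,0.0005],
  [0,0,0.0005],
], roll=[0,0], claw=[0.04,0.04])

```text
clock: 27.35
position: [528.0, -39.1, 192.9]
ee_rot: [0.171, 0.985, 0.0, 0.001]
contact_force: [-2.5, 1.2, 12.6]
gripper_width: 48.4
grasp_force: 67.5
```

Run:
```python
from h import *
p=wrist();s=read_state();a=np.radians(-19.8);Q=np.array([[np.cos(a),-np.sin(a)],[np.sin(a),np.cos(a)]])
w=wcloud(p).reshape(-1,3);l=np.c_[(w[:,:2]-[527,-39])@Q,w[:,2]]
print("wrist_torque",s["wrist_torque"],go())
for n,c in(("wrist",l),):
    for x in range(-64,66,8):
        m=(abs(c[:,0]-x)<2.5)&(abs(c[:,1])<18)&(c[:,2]<45)&(c[:,2]>5)
        if m.sum()>3: print(x,m.sum(),[np.median(c[m&(abs(c[:,1]-y)<4),2]).round(1) for y in(-14,0,14)])
q=get_image("scene");w=cloud(q).reshape(-1,3);l=np.c_[(w[:,:2]-[527,-39])@Q,w[:,2]]
for x in range(-64,66,16):
    m=(abs(l[:,0]-x)<8)&(abs(l[:,1])<24)&(l[:,2]<50)&(l[:,2]>5);print(x,m.sum(),np.median(l[m,2]) if m.any() else "")
```

```text
t 27.4 pos [528.  -39.1 192.9] yaw 160.3 tilt [ 0.003 -0.    -1.   ] w 48.0 F [-3.3  1.1 12.7] j [ 0.23  0.48 -0.48  0.   -0.61 -2.15]
wrist_torque [ 0.25107537  0.86973525 -0.01354562] None
-64 1176 [np.float64(23.9), np.float64(24.0), np.float64(25.1)]
-56 693 [np.float64(32.4), np.float64(31.8), np.float64(32.6)]
-48 1052 [np.float64(32.4), np.float64(23.5), np.float64(32.5)]
-40 825 [np.float64(32.4), np.float64(32.5), np.float64(32.5)]
-32 755 [np.float64(32.5), np.float64(32.5), np.float64(32.5)]
-24 723 [np.float64(32.5), np.float64(32.6), np.float64(32.6)]
-16 672 [np.float64(32.6), np.float64(32.5), np.float64(32.7)]
-8 638 [np.float64(32.6), np.float64(32.6), np.float64(32.6)]
0 580 [np.float64(32.6), np.float64(32.6), np.float64(32.6)]
8 545 [np.float64(32.6), np.float64(32.6), np.float64(32.7)]
16 488 [np.float64(32.7), np.float64(32.8), np.float64(32.6)]
24 457 [np.float64(32.7), np.float64(32.6), np.float64(32.6)]
32 415 [np.float64(32.6), np.float64(32.7), np.float64(32.6)]
40 378 [np.float64(32.7), np.float64(32.7), np.float64(32.7)]
48 331 [np.float64(32.7), np.float64(32.6), np.float64(32.7)]
56 65 [np.float64(32.5), np.float64(27.0), np.float64(32.3)]
64 6 [np.float64(nan), np.float64(25.7), np.float64(nan)]
-64 146 23.75606696422642
-48 53 35.17914618168231
-32 50 34.934259534298576
-16 55 35.31184608475371
0 55 35.73368269143009
16 35 35.73870141716566
32 22 35.322064514400154
48 9 35.38152852168412
64 3 35.30898813558133
  return _methods._mean(a, axis=axis, dtype=dtype,
  ret = ret.dtype.type(ret / rcount)
```

```bash
cat > edge.py <<'E'
from h import *
def edge(p,ref=(527,-39),yaw=-19.8):
    a=np.radians(yaw);Q=np.array([[np.cos(a),-np.sin(a)],[np.sin(a),np.cos(a)]])
    w=wcloud(p).reshape(-1,3);l=np.c_[(w[:,:2]-ref)@Q,w[:,2]];l=l[(abs(l[:,1])<30)&(abs(l[:,0])<75)]
    for y in(-18,-9,0,9,18):
        m=(abs(l[:,1]-y)<3)&(l[:,0]<-20); u=l[m&(l[:,2]>28.5)&(l[:,2]<40)]; b=l[m&(l[:,2]>20)&(l[:,2]<27)]
        print("y",y,"plate end",u[:,0].min().round(1),"pile end",b[:,0].min().round(1) if len(b) else "")
    for x in(-58,-50,-40,-30):
        u=l[(abs(l[:,0]-x)<3)&(l[:,2]>28.5)&(l[:,2]<40)];b=l[(abs(l[:,0]-x)<3)&(l[:,2]>20)&(l[:,2]<27)]
        print("x",x,"plate y",np.percentile(u[:,1],[0.5,99.5]).round(1),"z",np.median(u[:,2]).round(1),"pile y",np.percentile(b[:,1],[0,100]).round(1) if len(b) else "")
E
python3 -c "
from edge import *
edge(wrist())"
```

```text
y -18 plate end -63.7 pile end -64.7
y -9 plate end -63.6 pile end -64.6
y 0 plate end -63.6 pile end -64.6
y 9 plate end -63.6 pile end -64.7
y 18 plate end -63.7 pile end -64.8
x -58 plate y [-25.1  24.3] z 32.5 pile y 
x -50 plate y [-25.4  24.4] z 32.4 pile y [-5.8  5.2]
x -40 plate y [-25.3  24.4] z 32.5 pile y 
x -30 plate y [-25.2  24.3] z 32.5 pile y
```

The plate is aligned with the pile to about 1 mm and lies level. I'll shift it 1 mm back, take off the pressure and open slowly.

Request:
carry_out([
  [0.001,0,-0.002],
  [0.001,0,-0.002],
  [0.001,0,-0.002],
  [0.001,0,-0.002],
], roll=[0,0,0,0], claw=[0.04,0.04,0.04,0.04])

```text
clock: 28.0
position: [527.6, -39.0, 193.1]
ee_rot: [0.172, 0.985, 0.0, 0.002]
contact_force: [4.1, -3.4, -0.7]
gripper_width: 48.1
grasp_force: 65.7
```

```bash
python3 -c "
from edge import *
go();edge(wrist())"
```

```text
t 28.0 pos [527.6 -39.  193.1] yaw 160.2 tilt [ 0.004 -0.    -1.   ] w 48.1 F [ 4.1 -3.4 -0.7] j [ 0.23  0.48 -0.48  0.   -0.61 -2.15]
y -18 plate end -63.9 pile end -64.7
y -9 plate end -63.8 pile end -64.6
y 0 plate end -63.7 pile end -64.5
y 9 plate end -63.8 pile end -64.6
y 18 plate end -63.9 pile end -64.8
x -58 plate y [-25.   24.2] z 32.6 pile y 
x -50 plate y [-25.4  24.3] z 32.5 pile y [-5.8  5.3]
x -40 plate y [-25.3  24.3] z 32.7 pile y 
x -30 plate y [-25.3  24.3] z 32.7 pile y
```

Request:
carry_out([
  [0,0,0],
  [0,0,0],
  [0,0,0],
  [0,0,0],
  [0,0,0],
  [0,0,0],
], roll=[0,0,0,0,0,0], claw=[0.049,0.05,0.052,0.056,0.065,0.065])

```text
clock: 28.8
position: [526.2, -38.9, 192.7]
ee_rot: [0.172, 0.985, -0.0, -0.0]
contact_force: [-0.4, -0.0, -0.4]
gripper_width: 64.9
grasp_force: 0.0
```

```bash
python3 -c "
from edge import *
go();edge(wrist())"
```

```text
t 28.8 pos [526.2 -38.9 192.7] yaw 160.2 tilt [-0. -0. -1.] w 64.9 F [-0.4 -0.  -0.4] j [ 0.23  0.48 -0.48 -0.   -0.61 -2.15]
y -18 plate end -64.9 pile end -64.9
y -9 plate end -64.8 pile end -64.8
y 0 plate end -64.8 pile end -64.7
y 9 plate end -64.8 pile end -64.7
y 18 plate end -64.9 pile end -64.9
x -58 plate y [-25.3  24.3] z 31.3 pile y 
x -50 plate y [-25.4  24.3] z 31.2 pile y [-5.7  5.1]
x -40 plate y [-25.2  24.3] z 31.2 pile y 
x -30 plate y [-25.4  24.3] z 31.3 pile y
```

The plate is seated (reads 31.2, the expected height) and its end is flush with the pile's. I'll retreat upward and make a last check.

Request:
carry_out([
  [0,0,-0.01],
  [0,0,-0.03],
  [0,0,-0.07],
  [0,0,-0.12],
  [0,0,-0.16],
  [0,0,-0.16],
  [0,0,-0.16],
], roll=[0,0,0,0,0,0,0], claw=[0.065,0.065,0.065,0.065,0.065,0.065,0.065])

```text
clock: 29.72
position: [525.8, -38.9, 352.6]
ee_rot: [0.172, 0.985, 0.0, -0.0]
contact_force: [-0.7, 0.4, -0.5]
gripper_width: 65.0
grasp_force: 0.0
```

Run:
```python
from h import *
go();p=wrist();w=wcloud(p);rect(near(w,(527,-39),100,28,38),"plate on pile")
q=get_image("top");w=cloud(q);rect(near(w,(527,-39),100,26,40),"plate top cam")
for n,c in(("new",(441,200)),("old",(524,190)),("desk",(676,174))):
    v=near(w,c,30,28,60);print(n,v.mean(0).round(1),len(v),v[:,2].max())
print(job_done())
```

```text
t 29.73 pos [525.8 -38.9 352.6] yaw 160.2 tilt [-0.  0. -1.] w 65.0 F [-0.7  0.4 -0.5] j [ 0.23  0.27 -0.31 -0.   -1.   -2.15]
plate on pile 5783 c [527.5 -39.3] size [130.5  50.4] long axis deg -19.7 zmed 31.3
plate top cam 0
new [442.1 199.1  43. ] 43 56.35823505847702
old [523.6 189.5  42.6] 44 54.97745048688671
desk [677.1 172.6  38.8] 41 51.545946457930086
the job is handed in; nothing more can be done
None
```

Job handed in at about 29.7 s: the vial stands upright in the tray, clear of the other one, and the plate lies flat and square on the pile (within about 1 mm). I set the plate back on the carrier once to regrip it after the fingertips touched the pile.

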